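# Set a dish to cure under a guided press plate

## Task

Put the pink covered dish into the round nest of the blue press stand. Then take the press plate by its red upright grip, thread its drilled brass boss over the tall guide rod and lower it gently, keeping it square, until its round foot lies flat and centred on the dish; let go and leave it resting there. Do not disturb the tan dish or the other things on the bench.

Things in the scene. Friction and masses are not known exactly. Their poses are not given: they have to be found in the camera images.
- press: Press stand fixed to the bench: a blue plate 200 x 84 x 12 mm. Origin under the centre of the nest, on the bench; z up; local +x points from the nest to the guide rod, whose axis is at local (110, 0) mm. The plate reaches from local x = -45 to +155 mm. A dark steel flange, 34 mm in diameter and 6 mm high (top 18 mm above the bench), surrounds the rod's foot.
- nest (a point): Centre of the nest's flat floor, 12 mm above the bench. The nest is a round aluminium lip, 64 mm inside diameter, 74 mm outside, 3 mm high.
- rod_tip (a point): Top of the upright steel guide rod, 187 mm above the bench. The rod is 12 mm in diameter; its top 17 mm taper to 5 mm.
- plate: Loose press plate, 0.28 to 0.44 kg, lying right way up on the bench. Origin at the centre of the underside of its round steel foot (64 mm diameter, 12 mm thick); z up; local +x points along a 24 mm wide arm (top 12 mm above the underside) to the boss. The centre of mass lies about 11 mm from the foot's centre towards the boss.
- boss (a point): Lower end of the drilled hole in the brass boss, on the hole's axis, level with the foot's underside, 110 mm from the foot's centre along plate +x. The boss is a tube of 30 mm outside diameter, 30 mm high, with a straight through hole of 15 mm diameter along plate z.
- grip (a point): Point in the red upright grip above the foot's centre, 37 mm above the underside. The grip is a rounded block, 34 mm along plate x, 14 mm along plate y (pinch it across this) and stands from 12 to 53 mm above the underside.
- dish_pink: Loose covered dish with pink contents: a flat cylinder 55 mm in diameter and 14 mm high, about 20 g. Origin at the centre of its underside, z up.
- dish_tan: Loose covered dish of the same shape with tan contents, 58 mm in diameter, 14 mm high; to be left alone. Origin at the centre of its underside.
- glass_box: Small loose green-and-white box, 36 x 36 x 13 mm, a bystander. Origin at the centre of its underside.
- objective_can_1: Small loose can with a black screw lid, 34 mm in diameter, 58 mm high, a bystander. Origin at the centre of its underside.

How it is judged:
On the way, in this order (a step that is already met when the one before it is completed fails the run):
1. the pink dish sits flat in the nest, let go (horizontal distance between dish_pink and nest below 0.007 m and z of dish_pink in the frame of nest below 0.002 m and angle between dish_pink's own z axis and vertical below 0.06 rad and contact force between the fingers and dish_pink below 0.1 N and linear speed of dish_pink below 0.03 m/s), for 0.2 s.
2. the boss is threaded at least 30 mm down the guide rod, the plate square to it within 7 degrees (horizontal distance between boss and rod_tip below 0.006 m and z of boss in the frame of rod_tip between -0.15 and -0.03 m and angle between plate's own z axis and vertical below 0.12 rad), for 0.1 s.
At the end, for the whole second after the job is handed in: Pink dish flat in the nest (within 7 mm of centre, 0.06 rad). Plate on the rod (boss within 4 mm of its axis), resting on the dish: foot within 9 mm of the nest centre, underside 10 to 16.5 mm above the nest floor, tilt under 0.05 rad. Both at rest (horizontal distance between dish_pink and nest below 0.007 m and z of dish_pink in the frame of nest below 0.002 m and angle between dish_pink's own z axis and vertical below 0.06 rad and horizontal distance between plate and nest below 0.009 m and z of plate in the frame of nest between 0.01 and 0.0165 m and angle between plate's own z axis and vertical below 0.05 rad and horizontal distance between boss and rod_tip below 0.004 m and contact force between plate and dish_pink above 0.5 N and linear speed of each of plate, dish_pink below 0.02 m/s); the robot touches nothing.
It fails at once if the tan dish, the small box or the objective can is moved by more than 20 mm (distance of any of dish_tan, glass_box, objective_can_1 from where it was at the start of the episode above 0.02 m).
It fails at once if the plate is let fall down the rod (faster than 0.45 m/s) (horizontal distance between boss and rod_tip below 0.01 m and z of boss in the frame of rod_tip below -0.005 m and linear speed of plate above 0.45 m/s).
It fails at once if the plate is rammed on the dish (more than 50 N) (contact force between plate and dish_pink above 50 N).
It also fails if it takes over 72 s, if anything falls off the work surface, if the arm or the gripper's body presses on something with over 40 N, if the wrist force passes 120 N, or if a joint passes its speed limit or range.

## Robot

A 6-joint arm with a two-finger parallel gripper is mounted at the origin on a cart in front of the work surface, level with it; the furniture and walls round the work are solid. World frame = base frame: x ahead of the robot, y to its left, z up, the work surface at z = 0. Lengths are in m, angles in rad, forces in N, time in s.
With the tool pointing down it reaches from about 0.35 to 0.975 m from the base axis. Payload 4.9 kg.
Tool frame: the origin (TCP) lies midway between the tips of the shut fingers; the grasp point (between the pads) lies 19 mm behind it (ctrl.tcp_to_grasp is the distance from the TCP to the grasp point, in m); z points along the fingers, y is the line along which they close (so a half turn about z gives the same grasp; the last joint's range is limited). The gripper opens to 85 mm and grips with 20 to 120 N. Pads are 22 mm wide; open, the fingers measure 114 mm over their backs; the gripper's body (76 mm by 85 mm) begins 54 mm behind the grasp point. The pads swing forward as they close: fully open they stand 13 mm farther back than shut.
Start: joints at [1.046, 0.053, 1.613, -0, 1.476, -0.119], TCP at [0.247, 0.574, 0.231] pointing down, gripper open.
Joint ranges: [-3.01, 3.01], [-1.01, 2.22], [0.06, 2.58], [-1.02, 4.17], [0.09, 2.62], [-3.14, 3.14]. Speed limits (rad/s): [2.57, 2.57, 3.14, 3.14, 3.14, 3.14].

## Interface

Orientations are given as a rotation vector (axis times angle).
In Python, from station import ctrl gives the robot as it stands.
- The arm moves only by the shell command python3 jog.py 'ROWS' [FORCE]. ROWS is rows parted by semicolons, their numbers by spaces, 1 to 20 of them, each of 7 numbers: the finger opening in m, then dx, dy, dz in m, then a rotation vector rx, ry, rz in rad; each row is the pose to reach, as a shift and turn from the pose commanded when the command began, along the tool's axes at that moment; what a row does not reach only later rows make up. A row lasts 1/12 s, in which the tool goes at most 0.0417 m and 0.125 rad, less where a joint would pass 70% of its speed; a pose out of reach is approached as far as the arm can. The fingers move at their own pace and stop on an object; FORCE is the grip in N (left out, the last holds). Time passes only in rows, so rows that do not move let the fingers close. It prints the time, the measured TCP pose, the force, the opening and the grip force at its end.
- ctrl.get_obs(): the state, without advancing time (a new reading comes with each control period).
- ctrl.get_image(name): name is "scene" or "top" or "wrist"; returns the picture (420x560x3 uint8, red, green, blue); there is no depth.
- ctrl.camera_params(name): a dict with "fx", "fy", "cx", "cy" (pixels), "T" (4x4, takes a point from camera to world coordinates); the wrist camera has in their place "tool_from_camera" (4x4, takes a point from camera to tool coordinates, whose origin is the TCP and whose axes are the flange's). Camera axes: x right, y down, z forward; pixel columns grow to the right and rows downward; lengths in m; the calibration is good to about 2 mm. A picture is of the moment at which its call begins: read the wrist's pose just before it. camera_params takes no time and is no camera call.
- ctrl.finish_job(): hands the job in; it is judged then, once.
The state is a dict: "t": time; "q": joint angles; "dq": joint speeds; "effort": joint torques, N m; "tool_pos": TCP position; "tool_rot": TCP orientation; "contact_force": force on the tool from outside, world axes, zero at the start; "wrist_torque": the same for the moment, N m; "opening": finger opening in m; "grip_force": force on a finger pad.
Only numpy, scipy, OpenCV 4.12 (cv2) and the standard library are available. Lean on these libraries where they do the work, as an engineer would, in place of code of your own. Each camera call takes 0.05 s, during which the arm holds its last target. There are 200 camera calls.

## Working session

There is one attempt and no reset: what is moved stays moved. The work goes in short steps, Python scripts to look and compute and a shell command to move; the robot and the scene stay as the last step left them, time stands still between calls to the robot, and variables do not carry over. Pictures are saved under pics/ and viewed, at most 10 in all, crops included, and the job is handed in when it is done.

```bash
ls; mkdir -p pics; cat > h.py <<'E'
from station import ctrl
import numpy as np, cv2
from scipy.spatial.transform import Rotation as R
def cam(n):
    if n=='wrist':
        o=ctrl.get_obs(); T=np.eye(4); T[:3,:3]=R.from_rotvec(o['tool_rot']).as_matrix(); T[:3,3]=o['tool_pos']
        p=ctrl.camera_params(n); T=T@np.array(p['tool_from_camera'])
    else:
        p=ctrl.camera_params(n); T=np.array(p['T'])
    return p,T,ctrl.get_image(n)
def ray(p,T,u,v):
    d=T[:3,:3]@np.array([(u-p['cx'])/p['fx'],(v-p['cy'])/p['fy'],1]); return T[:3,3],d
def onz(p,T,u,v,z):
    o,d=ray(p,T,u,v); return o+d*(z-o[2])/d[2]
def tri(*rs):
    A=0;b=0
    for o,d in rs:
        d=d/np.linalg.norm(d); M=np.eye(3)-np.outer(d,d); A=A+M; b=b+M@o
    x=np.linalg.solve(A,b); return x,[np.linalg.norm(np.cross(x-o,d/np.linalg.norm(d))) for o,d in rs]
def proj(p,T,x):
    c=np.linalg.inv(T)@np.r_[x,1]; return p['fx']*c[0]/c[2]+p['cx'],p['fy']*c[1]/c[2]+p['cy']
E
python3 - <<'E'
from h import *
np.set_printoptions(precision=4,suppress=True)
o=ctrl.get_obs(); print(o)
ims=[]
for n in ['top','scene','wrist']:
    p,T,im=cam(n); print(n,p['fx'],p['cx'],p['cy'],T.tolist())
    np.save(f'pics/{n}0.npy',im)
    cv2.imwrite(f'pics/{n}0.png',im[:,:,::-1])
E
```

```text
jog.py
pics
station.py
{'t': 0.0, 'q': array([ 1.046 ,  0.0534,  1.6143,  0.    ,  1.476 , -0.119 ]), 'dq': array([ 0.0002,  0.0002,  0.0006, -0.    ,  0.0023, -0.    ]), 'effort': array([  0.0004, -39.3669, -37.0182,   0.0001,   0.0067,   0.    ]), 'tool_pos': array([0.2464, 0.5737, 0.23  ]), 'tool_rot': array([-0.6329, -3.0765,  0.0031]), 'contact_force': array([-0.0152,  0.921 , -0.323 ]), 'wrist_torque': array([-0.0268,  0.0296, -0.0359]), 'grip_force': 0.0, 'opening': 0.08509667520333565}
top 478.77514622887423 271.2243573452756 207.54209715895263 [[0.022054714761977897, -0.9931671862560145, 0.11459724997171168, 0.34998281376081253], [-0.9996225169385766, -0.023784803243500165, -0.013751609507717252, 0.008390127663382353], [0.016383320364094362, -0.11425070362575085, -0.9933168495172465, 1.5996133924892884], [0.0, 0.0, 0.0, 1.0]]
scene 449.98594071919865 278.0676417353008 202.26838171200563 [[-0.8529887534714854, -0.2510876763673404, 0.4575643836965584, -0.08962643349223026], [-0.5216270907114345, 0.3802860787110906, -0.7637327258763152, 1.0092482692652107], [0.017758510272157836, -0.8901334041114242, -0.4553538823793224, 0.7438526742091109], [0.0, 0.0, 0.0, 1.0]]
wrist 310.86349526279156 280.59905336305036 207.81231564130252 [[0.39443264920694077, 0.8703819472434285, 0.2947170696656895, 0.17064535320971974], [0.9189189810595031, -0.37244752526126057, -0.12988744040639816, 0.6080866086990988], [-0.003285040054149022, 0.32205295657624244, -0.9467159561728861, 0.37340781294558345], [0.0, 0.0, 0.0, 1.0]]
```

View pics/top0.png

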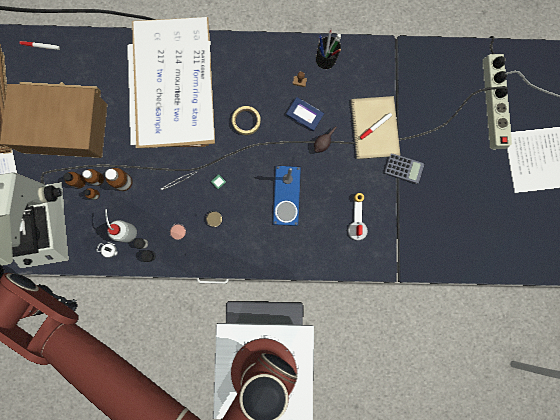

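View pics/scene0.png

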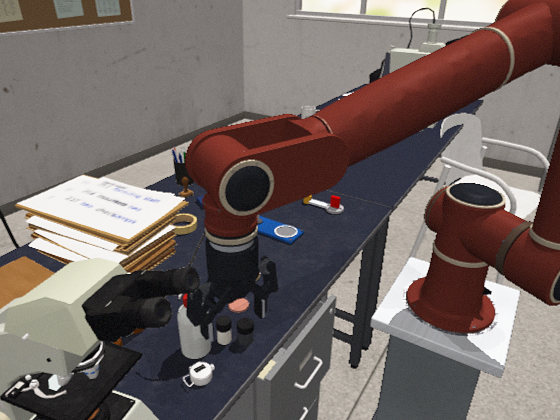

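The top view shows the pink dish at (178,231), tan at (214,218), the box at (218,181), the nest at (286,211) with the rod foot near (288,178), the plate's foot at (357,231) and the boss at (360,197). In the scene view the arm hides part of the bench: pink at (238,304), plate grip at (336,202), nest at (286,231).

```bash
python3 - <<'E'
from h import *
np.set_printoptions(precision=4,suppress=True)
p=ctrl.camera_params('top');T=np.array(p['T'])
for n,u,v,z in [('pink',178,231,.014),('tan',214,218,.014),('box',218,181,.013),('nest',286,211,.015),('rodfoot',288,181,.018),('foot',357,231,.012),('boss',360,197,.03),('can1',139,243,.058),('can2',146,256,.058),('bottle',122,231,.1)]:
    print(n,onz(p,T,u,v,z))
o=ctrl.get_obs();Rt=R.from_rotvec(o['tool_rot']).as_matrix();print(Rt)
print(ctrl.camera_params('wrist')['tool_from_camera'])
# shift to put wrist above pink: 
tgt=np.array([0.30,0.16,0.26]);print('tool shift',Rt.T@(tgt-o['tool_pos']))
E
```

```text
pink [0.4475 0.2928 0.014 ]
tan [0.4934 0.1756 0.014 ]
box [0.6183 0.1668 0.013 ]
nest [ 0.5224 -0.063   0.015 ]
rodfoot [ 0.6232 -0.0677  0.018 ]
foot [ 0.4614 -0.3009  0.012 ]
boss [ 0.5733 -0.3072  0.03  ]
can1 [0.4035 0.4075 0.058 ]
can2 [0.3627 0.3831 0.058 ]
bottle [0.4382 0.4515 0.1   ]
[[-0.9188  0.3948 -0.0008]
 [ 0.3948  0.9188 -0.0014]
 [ 0.0002 -0.0016 -1.    ]]
[[ 0.0004 -0.9466 -0.3223  0.0832]
 [ 1.      0.0008 -0.0012  0.0014]
 [ 0.0014 -0.3223  0.9466 -0.1432]
 [ 0.      0.      0.      1.    ]]
tool shift [-0.2125 -0.3591 -0.0291]
```
View pics/wrist0.png

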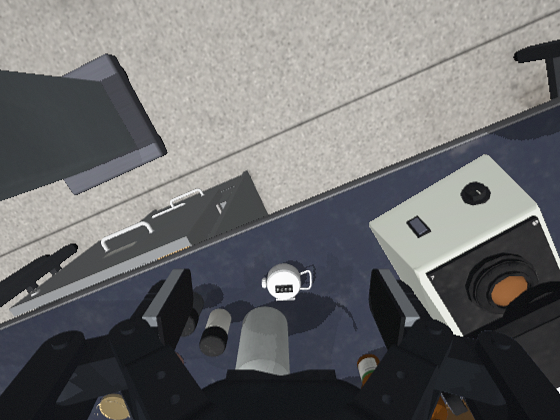

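Wrist view: mostly the floor and table edge, with the bottle and cans below the fingers. I'll go above the pink dish, with the camera turned to the far side so that it can later look down through the boss.

```bash
r="" ; python3 jog.py '0.085 0 0 -0.03 0 0 0; 0.085 -0.04 -0.03 -0.03 0 0 0.1; 0.085 -0.3 -0.18 -0.03 0 0 2.735; 0.085 -0.3 -0.18 -0.03 0 0 2.735; 0.085 -0.3 -0.18 -0.03 0 0 2.735; 0.085 -0.3 -0.18 -0.03 0 0 2.735; 0.085 -0.3 -0.18 -0.03 0 0 2.735; 0.085 -0.3 -0.18 -0.03 0 0 2.735; 0.085 -0.3 -0.18 -0.03 0 0 2.735; 0.085 -0.3 -0.18 -0.03 0 0 2.735; 0.085 -0.3 -0.18 -0.03 0 0 2.735; 0.085 -0.3 -0.18 -0.03 0 0 2.735; 0.085 -0.3 -0.18 -0.03 0 0 2.735; 0.085 -0.3 -0.18 -0.03 0 0 2.735; 0.085 -0.3 -0.18 -0.03 0 0 2.735; 0.085 -0.3 -0.18 -0.03 0 0 2.735; 0.085 -0.3 -0.18 -0.03 0 0 2.735; 0.085 -0.3 -0.18 -0.03 0 0 2.735; 0.085 -0.3 -0.18 -0.03 0 0 2.735; 0.085 -0.3 -0.18 -0.03 0 0 2.735'
```

```text
t: 1.82
tool_pos: [0.4511, 0.2903, 0.2608]
tool_rot: [3.085, 0.593, -0.001]
contact_force: [-0.6, 0.3, 0.6]
opening: 0.0849
grip_force: 0.0
```

```bash
python3 jog.py '0.085 0 0 0 0 0 0.43; 0.085 0 0 0 0 0 0.43; 0.085 0 0 0 0 0 0.43; 0.085 0 0 0 0 0 0.43; 0.085 0 0 0 0 0 0.43; 0.085 0 0 0 0 0 0.43'
python3 - <<'E'
from h import *
p,T,im=cam('wrist'); np.savez('pics/w1.npz',im=im,T=T); cv2.imwrite('pics/w1.png',im[:,:,::-1])
E
```

```text
t: 2.32
tool_pos: [0.4511, 0.2904, 0.261]
tool_rot: [3.141, -0.067, -0.001]
contact_force: [0.8, -1.0, 0.0]
opening: 0.0848
grip_force: 0.0
```

View pics/w1.png

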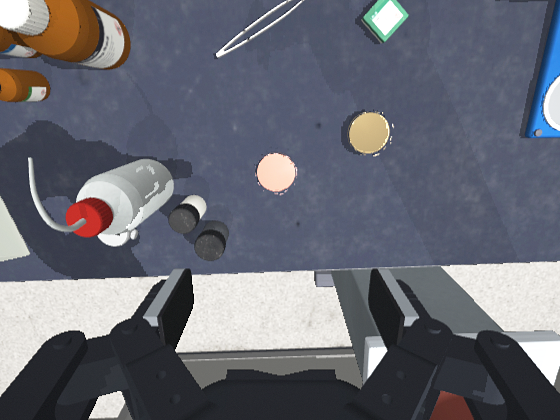

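Wrist view: pink dish at (276,172), tan at (369,132), cans at (187,214) and (211,241), bottle to the left. I'll descend and measure again, using two heights for triangulation.

```bash
python3 jog.py '0.085 0 0 0.04 0 0 0; 0.085 0 0 0.08 0 0 0; 0.085 0 0 0.12 0 0 0; 0.085 0 0 0.14 0 0 0; 0.085 0 0 0.14 0 0 0; 0.085 0 0 0.14 0 0 0'
cat >> h.py <<'E'
def blob(im,cond,near=None,amin=30):
    h=cv2.cvtColor(im,cv2.COLOR_RGB2HSV).astype(int); r,g,b=[im[:,:,i].astype(int) for i in range(3)]
    m=(eval(cond,{'r':r,'g':g,'b':b,'H':h[:,:,0],'S':h[:,:,1],'V':h[:,:,2]})).astype(np.uint8)
    m=cv2.morphologyEx(m,cv2.MORPH_OPEN,np.ones((3,3)))
    cs,_=cv2.findContours(m,cv2.RETR_EXTERNAL,cv2.CHAIN_APPROX_NONE); cs=[c for c in cs if cv2.contourArea(c)>amin]
    if near is not None: cs.sort(key=lambda c:np.hypot(*(c[:,0].mean(0)-near)))
    else: cs.sort(key=cv2.contourArea,reverse=True)
    return cs
PINK='(r>200)&(r-b>25)&(r-g>25)&(g>110)'
E
python3 - <<'E'
from h import *
np.set_printoptions(precision=4,suppress=True)
d=np.load('pics/w1.npz'); p,T2,im2=cam('wrist'); np.savez('pics/w2.npz',im=im2,T=T2)
cv2.imwrite('pics/w2.png',im2[:,:,::-1])
rs=[]
for im,T,nr in [(d['im'],d['T'],(276,172)),(im2,T2,(276,204))]:
    print(im[nr[1],nr[0]]); c=blob(im,PINK,nr)[0]; e=cv2.fitEllipse(c); print(e); rs.append(ray(p,T,*e[0])); print(onz(p,T,*e[0],.014))
print(tri(*rs))
for dz in (0.008,.014): 
    print([np.mean([onz(p,T,*q[0],dz) for q in c],axis=0) for c in [c]])
o=ctrl.get_obs();print(o['tool_pos'],o['contact_force'])
E
```

```text
t: 2.87
tool_pos: [0.4505, 0.2901, 0.1203]
tool_rot: [3.14, -0.068, -0.004]
contact_force: [-0.0, -0.1, 0.5]
opening: 0.085
grip_force: 0.0
[254 223 203]
((273.2828674316406, 173.32464599609375), (30.805213928222656, 38.12290573120117), 146.00570678710938)
[0.4482 0.3006 0.014 ]
[255 237 221]
((256.98370361328125, 212.97093200683594), (15.904308319091797, 36.44102478027344), 146.530029296875)
[0.4448 0.3113 0.014 ]
(array([0.4612, 0.3028, 0.0648]), [np.float64(0.004186112967572889), np.float64(0.0041861129675729285)])
[array([0.4411, 0.3144, 0.008 ])]
[array([0.4433, 0.3138, 0.014 ])]
[0.452  0.2907 0.1225] [ 0.4092  0.5044 -0.3326]
```

```bash
sed -i "s/^PINK=.*/PINK='(r>150)\&(r-b>12)'/" h.py
python3 - <<'E'
from h import *
np.set_printoptions(precision=4,suppress=True)
p=ctrl.camera_params('wrist'); rs=[]
for f,nr in [('w1',(276,172)),('w2',(276,204))]:
    d=np.load(f'pics/{f}.npz'); im,T=d['im'],d['T']
    c=blob(im,PINK,nr,200)[0]; e=cv2.fitEllipse(c); print(e); rs.append(ray(p,T,*e[0])); print(onz(p,T,*e[0],.014))
    w=np.array([onz(p,T,*q[0],.014) for q in c]); print('span',np.ptp(w,axis=0))
print(tri(*rs))
p,T=ctrl.camera_params('top'),None; T=np.array(p['T']); im=np.load('pics/top0.npy'); e=cv2.fitEllipse(blob(im,PINK,(178,231))[0]); print(e,onz(p,T,*e[0],.014),tri(ray(p,T,*e[0]),rs[1]))
E
```

```text
((275.8215637207031, 171.9443359375), (37.731483459472656, 38.09483337402344), 82.94561767578125)
[0.4499 0.2973 0.014 ]
span [0.0496 0.0501 0.    ]
((272.9761047363281, 205.50689697265625), (53.56825637817383, 56.483097076416016), 90.79606628417969)
[0.4509 0.2974 0.014 ]
span [0.0484 0.0477 0.    ]
(array([0.448 , 0.2976, 0.0053]), [np.float64(0.00010781209533945064), np.float64(0.00010781209533939316)])
((177.64378356933594, 231.51100158691406), (13.611933708190918, 14.109183311462402), 93.29431915283203) [0.4458 0.2939 0.014 ] (array([ 0.4464,  0.2972, -0.0003]), [np.float64(0.0007748844495312802), np.float64(0.0007748844495312234)])
```

View pics/w2.png

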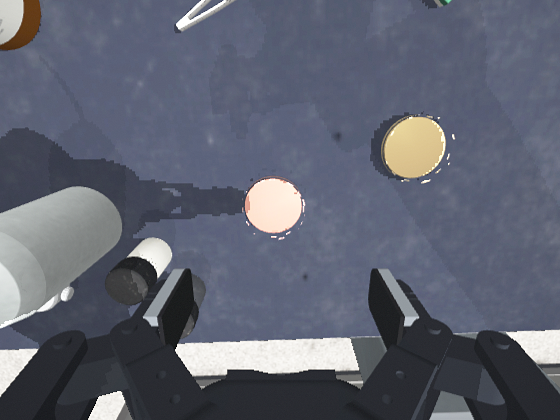

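The pink dish is at (273,205) and its contents triangulate to about mid-dish height, so its centre is near (0.4485, 0.2975). I'll descend and grasp the upper half of its rim.

```bash
python3 jog.py '0.085 -0.003 -0.007 0.04 0 0 0; 0.085 -0.003 -0.007 0.07 0 0 0; 0.085 -0.003 -0.007 0.1 0 0 0; 0.085 -0.003 -0.007 0.117 0 0 0; 0.085 -0.003 -0.007 0.117 0 0 0; 0.085 -0.003 -0.007 0.117 0 0 0; 0.05 -0.003 -0.007 0.117 0 0 0; 0.05 -0.003 -0.007 0.117 0 0 0; 0.05 -0.003 -0.007 0.117 0 0 0; 0.05 -0.003 -0.007 0.117 0 0 0; 0.05 -0.003 -0.007 0.117 0 0 0; 0.05 -0.003 -0.007 0.117 0 0 0' 20
```

```text
t: 3.92
tool_pos: [0.4508, 0.2986, 0.0075]
tool_rot: [-3.139, 0.069, -0.007]
contact_force: [-0.0, -0.3, 7.0]
opening: 0.0561
grip_force: 20.0
```

```bash
python3 jog.py '0.05 0 0 -0.003 0 0 0; 0.05 0 0 -0.003 0 0 0; 0.05 0 0 -0.003 0 0 0'; python3 jog.py '0.05 0 0 -0.02 0 0 0; 0.05 0 0 -0.04 0 0 0; 0.05 0 0 -0.057 0 0 0; 0.05 0 0 -0.057 0 0 0; 0.05 0 0 -0.057 0 0 0'
python3 - <<'E'
from h import *
p,T,im=cam('wrist'); np.savez('pics/w3.npz',im=im,T=T); cv2.imwrite('pics/w3.png',im[:,:,::-1]); print(ctrl.get_obs())
E
```

```text
t: 4.17
tool_pos: [0.4491, 0.2978, 0.0081]
tool_rot: [-3.14, 0.069, -0.002]
contact_force: [-0.3, 0.5, -0.0]
opening: 0.056
grip_force: 21.3
t: 4.58
tool_pos: [0.4493, 0.2979, 0.0651]
tool_rot: [-3.14, 0.069, -0.003]
contact_force: [-1.1, -0.7, -0.1]
opening: 0.0561
grip_force: 21.5
{'t': 4.6333, 'q': array([4.47356448e-01, 1.33122080e-02, 1.94891653e+00, 4.29137687e-06,
       1.17981399e+00, 2.06237357e+00]), 'dq': array([-0.00179196,  0.01877802,  0.02151232, -0.00187105,  0.00473797,
       -0.00152973]), 'effort': array([-8.10677157e-03, -3.45481431e+01, -3.39313173e+01,  8.92693588e-04,
       -4.25496767e-02, -7.75461717e-05]), 'tool_pos': array([0.44827902, 0.29738367, 0.06371596]), 'tool_rot': array([ 3.14062462e+00, -6.94543453e-02, -6.33258253e-04]), 'contact_force': array([-0.06272236,  0.34624999,  0.10273996]), 'wrist_torque': array([-0.07087827,  0.00854831, -0.05266463]), 'grip_force': 21.503152549266815, 'opening': 0.0559889827770409}
```

View pics/w3.png

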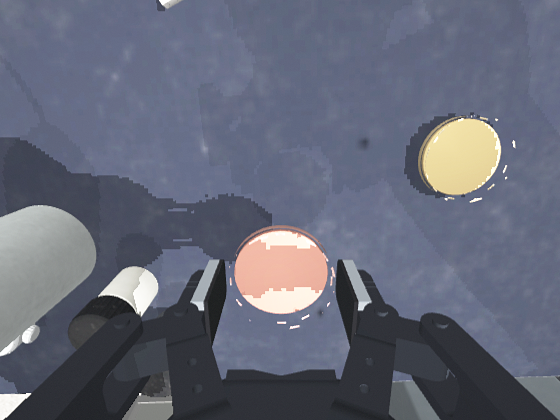

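The dish is held level between the pads at (282,270). I'll lift it and go to a spot above the press where the nest, the rod tip and the plate are all in view.

```bash
python3 jog.py '0.05 0 0 -0.04 0 0 0; 0.05 0.01 0.02 -0.08 0 0 0; 0.05 0.02 0.05 -0.11 0 0 0; 0.05 0.03 0.08 -0.13 0 0 0; 0.05 0.04 0.12 -0.15 0 0 0; 0.05 0.05 0.16 -0.16 0 0 0; 0.05 0.06 0.2 -0.17 0 0 0; 0.05 0.07 0.24 -0.18 0 0 0; 0.05 0.08 0.28 -0.19 0 0 0; 0.05 0.09 0.31 -0.196 0 0 0; 0.05 0.096 0.335 -0.196 0 0 0; 0.05 0.096 0.344 -0.196 0 0 0; 0.05 0.096 0.344 -0.196 0 0 0; 0.05 0.096 0.344 -0.196 0 0 0; 0.05 0.096 0.344 -0.196 0 0 0'
python3 - <<'E'
from h import *
p,T,im=cam('wrist'); np.savez('pics/w4.npz',im=im,T=T); cv2.imwrite('pics/w4.png',im[:,:,::-1])
E
```

```text
t: 5.88
tool_pos: [0.5287, -0.049, 0.259]
tool_rot: [-3.14, 0.067, 0.003]
contact_force: [-0.1, 0.2, -0.1]
opening: 0.0563
grip_force: 21.7
```

View pics/w4.png

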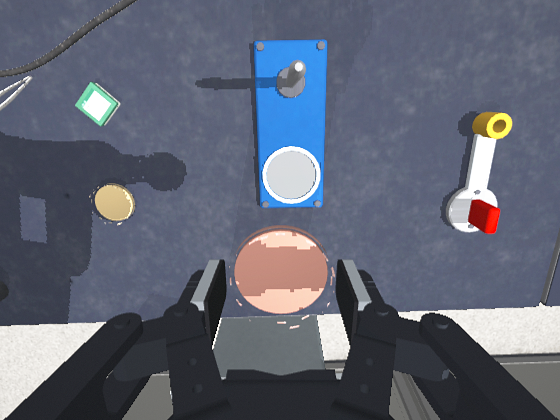

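Nest ring at (291,175), rod tip at (299,66) above its flange at (291,83), plate foot at (473,210), red grip at (484,216) and boss at (492,125). I'll measure these now.

```bash
python3 - <<'E'
from h import *
np.set_printoptions(precision=4,suppress=True)
p=ctrl.camera_params('wrist'); d=np.load('pics/w4.npz'); im,T=d['im'],d['T']
pt=ctrl.camera_params('top'); Tt=np.array(pt['T']); it=np.load('pics/top0.npy')
for n,cond,nw,nt,z in [('nest','(S<40)&(V>140)',(291,175),(286,211),.015),('blue','(b>120)&(b-r>60)',(291,110),(286,195),.012),('foot','(S<45)&(V>130)',(473,205),(357,231),.012),('boss','(r>150)&(r-b>90)&(g>110)',(492,125),(360,197),.03),('red','(r>140)&(r-g>90)&(r-b>90)',(484,215),(357,230),.05)]:
    a=blob(im,cond,nw,60)[0]; b=blob(it,cond,nt,10)[0]
    ea,eb=[(cv2.minAreaRect(c) if n in('blue','red') else cv2.fitEllipse(c)) for c in (a,b)]
    print(n,np.round(ea[0]+ea[1]+(ea[2],),1),np.round(eb[0]+eb[1]+(eb[2],),1)); print('  w',onz(p,T,*ea[0],z),'t',onz(pt,Tt,*eb[0],z),'tri',*tri(ray(p,T,*ea[0]),ray(pt,Tt,*eb[0])))
    if n=='blue':
        w=np.array([onz(p,T,*q,z)[:2] for q in cv2.boxPoints(ea)]); print(w,w.mean(0))
    if n in('nest','foot'):
        w=np.array([onz(p,T,*q[0],z) for q in a]); print(np.ptp(w,axis=0))
print('flange',onz(p,T,291.5,83,.018),'tip',onz(p,T,299,66.5,.187))
for f in('w3','w4'):
    i=np.load(f'pics/{f}.npz')['im']; e=cv2.fitEllipse(cv2.convexHull(blob(i,PINK,(281,270),800)[0])); print('dish',e); D=.15*np.array([0,0,1]); 
    r=np.array([(e[0][0]-p['cx'])/p['fx'],(e[0][1]-p['cy'])/p['fy'],1]); M=np.array(p['tool_from_camera'])
    for dep in(.154,.158,.162): print(M[:3,:3]@(r*dep)+M[:3,3])
E
```

```text
nest [291.  174.5  56.1  56.8  55.8] [286.1 211.2  18.3  19.6  88.8]
  w [ 0.5236 -0.0609  0.015 ] t [ 0.5217 -0.0633  0.015 ] tri [ 0.5223 -0.0623  0.0097] [np.float64(0.0012513243679569343), np.float64(0.0012513243679569534)]
[0.074  0.0716 0.    ]
blue [290.5 123.  168.   73.   90. ] [287. 186.  38.  24.  90.]
  w [ 0.5866 -0.0624  0.012 ] t [ 0.6072 -0.0649  0.012 ] tri [ 0.5926 -0.0603  0.1025] [np.float64(0.00044254285410246104), np.float64(0.0004425428541024664)]
[[ 0.6791 -0.0246]
 [ 0.6756 -0.1061]
 [ 0.4769 -0.1073]
 [ 0.4811 -0.0106]] [ 0.5782 -0.0622]
foot [475.1 185.5  40.9  95.9  13.7] [357.8 222.5  15.8  36.2 179.8]
  w [ 0.4982 -0.2987  0.012 ] t [ 0.4898 -0.3036  0.012 ] tri [ 0.4924 -0.3079 -0.0043] [np.float64(0.0015220670347148957), np.float64(0.0015220670347148924)]
[0.1315 0.0639 0.    ]Traceback (most recent call last):
  File "<stdin>", line 6, in <module>
IndexError: list index out of range
```

```bash
python3 - <<'E'
from h import *
np.set_printoptions(precision=4,suppress=True)
p=ctrl.camera_params('wrist'); d=np.load('pics/w4.npz'); im,T=d['im'],d['T']
print(im[125,485],im[125,505],im[125,492],im[215,486],im[208,458],im[66,299],im[83,288])
a=blob(im,'(b>120)&(b-r>60)',(291,110),60)[0][:,0]
w=np.array([onz(p,T,*q,.012)[:2] for q in a]); 
for lo in (1,-1):
    s=w[(w[:,0]>.5)&(w[:,0]<.66)]; m=s[:,1].mean(); s=s[(s[:,1]-m)*lo>.03]; f=np.polyfit(s[:,0],s[:,1],1); print('side',f,np.polyval(f,.58))
for n,cond,nw in [('boss','(r>120)&(r-b>70)&(g>80)',(492,125)),('red','(r>100)&(r-g>70)&(r-b>70)',(484,215))]:
    c=blob(im,cond,nw,40)[0]; print(n,cv2.boundingRect(c),cv2.fitEllipse(c),cv2.contourArea(c))
m=np.zeros(im.shape[:2],np.uint8); 
c=blob(im,'(S<45)&(V>130)',(473,205),60)[0][:,0]; f=c[(c[:,1]>203)]; e=cv2.fitEllipse(f); print('footell',e,onz(p,T,*e[0],.012))
print('flange',onz(p,T,291.5,83,.018),'tip',onz(p,T,299,66.5,.187))
M=np.array(p['tool_from_camera'])
for f in('w3','w4'):
    i=np.load(f'pics/{f}.npz')['im']; cc=np.vstack([x for x in blob(i,PINK,(281,270),60) if abs(x[:,0,0].mean()-281)<60 and abs(x[:,0,1].mean()-270)<50]); e=cv2.fitEllipse(cv2.convexHull(cc)); print('dish',e)
    r=np.array([(e[0][0]-p['cx'])/p['fx'],(e[0][1]-p['cy'])/p['fy'],1])
    for dep in(.154,.158,.162): print(M[:3,:3]@(r*dep)+M[:3,3])
big=cv2.resize(im[20:240,430:540],None,fx=3,fy=3,interpolation=cv2.INTER_CUBIC); b2=cv2.resize(im[20:240,240:340],None,fx=3,fy=3,interpolation=cv2.INTER_CUBIC)
cv2.imwrite('pics/c4.png',np.hstack([b2,big])[:600,:,::-1])
E
```

```text
[139 111  42] [139 107  40] [255 249  86] [129  15  14] [202 205 210] [251 251 252] [92 95 96]
side [-0.0255 -0.0067] -0.021505819891163652
side [-0.0255 -0.0886] -0.10335063900308251
boss (473, 112, 39, 27) ((492.6868896484375, 124.28901672363281), (25.760066986083984, 39.64167404174805), 92.349365234375) 788.5
red (469, 200, 31, 34) ((483.9772644042969, 215.9444122314453), (27.935972213745117, 35.23628616333008), 141.00022888183594) 741.0
footell ((474.3309326171875, 217.02197265625), (28.057689666748047, 57.75422286987305), 88.72161102294922) [ 0.4543 -0.3047  0.012 ]
flange [ 0.6313 -0.0648  0.018 ] tip [ 0.6325 -0.064   0.187 ]
dish ((280.71075439453125, 271.3760070800781), (84.60551452636719, 93.62821960449219), 89.29475402832031)
[ 0.0039 -0.0011 -0.0077]
[ 0.0019 -0.0011 -0.0041]
[-0.0002 -0.0011 -0.0006]
dish ((280.7070617675781, 271.4394226074219), (83.8367919921875, 93.30958557128906), 88.42203521728516)
[ 0.0039 -0.0011 -0.0077]
[ 0.0018 -0.0011 -0.0041]
[-0.0002 -0.0011 -0.0006]
```

View pics/c4.png

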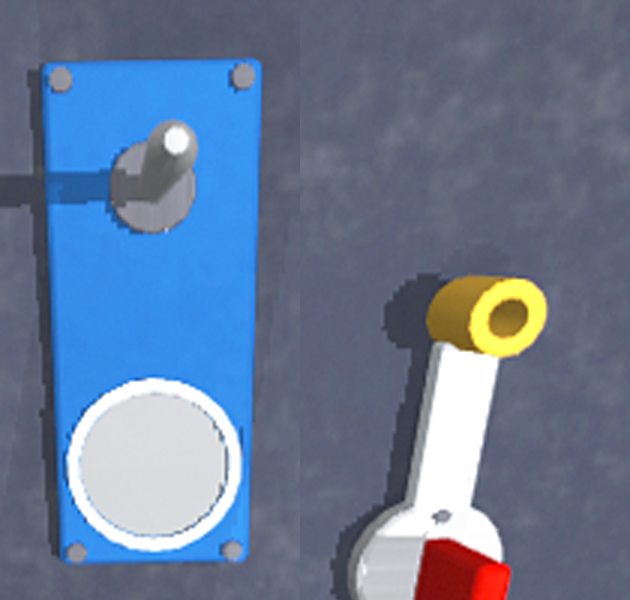

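Press axis yaw is about −0.025 rad, nest near (0.523, −0.062), rod near (0.632, −0.065). I'll turn the camera away from the rod and stop above the nest.

```bash
python3 jog.py '0.05 -0.005 0.015 0.02 0 0 -0.12; 0.05 -0.005 0.015 0.04 0 0 -0.24; 0.05 -0.005 0.015 0.06 0 0 -0.36; 0.05 -0.005 0.015 0.06 0 0 -0.48; 0.05 -0.005 0.015 0.06 0 0 -0.6; 0.05 -0.005 0.015 0.06 0 0 -0.72; 0.05 -0.005 0.015 0.06 0 0 -0.84; 0.05 -0.005 0.015 0.06 0 0 -0.96; 0.05 -0.005 0.015 0.06 0 0 -1.08; 0.05 -0.005 0.015 0.06 0 0 -1.2; 0.05 -0.005 0.015 0.06 0 0 -1.32; 0.05 -0.005 0.015 0.06 0 0 -1.44; 0.05 -0.005 0.015 0.06 0 0 -1.56; 0.05 -0.005 0.015 0.06 0 0 -1.614; 0.05 -0.005 0.015 0.06 0 0 -1.614; 0.05 -0.005 0.015 0.06 0 0 -1.614'
python3 - <<'E'
from h import *
np.set_printoptions(precision=4,suppress=True)
p,T,im=cam('wrist'); np.savez('pics/w5.npz',im=im,T=T); cv2.imwrite('pics/w5.png',im[:,:,::-1])
cc=blob(im,'(S<40)&(V>140)',(280,190),100)
for c in cc[:3]:
    e=cv2.fitEllipse(c); print(e,onz(p,T,*e[0],.015),cv2.boundingRect(c))
o=ctrl.get_obs();print(o['tool_pos'],o['tool_rot'])
for i in range(3):
    cam('wrist'); print(ctrl.get_obs()['tool_pos'])
E
```

```text
t: 7.27
tool_pos: [0.5235, -0.0639, 0.2001]
tool_rot: [-2.222, -2.22, 0.0]
contact_force: [0.4, 0.1, -0.7]
opening: 0.056
grip_force: 21.7
((279.5146484375, 179.52630615234375), (65.546630859375, 66.63818359375), 97.03582000732422) [ 0.5225 -0.0594  0.015 ] (246, 147, 68, 66)
((374.89154052734375, 186.7751922607422), (14.35321044921875, 25.99274253845215), 160.80226135253906) [ 0.6265 -0.0675  0.015 ] (367, 173, 18, 25)
((259.1929626464844, 351.6099853515625), (29.301355361938477, 98.08898162841797), 93.20549011230469) [ 0.4952 -0.2933  0.015 ] (214, 335, 97, 35)
[ 0.5236 -0.0642  0.2002] [-2.2224 -2.2202  0.    ]
[ 0.5236 -0.0644  0.2002]
[ 0.5236 -0.0646  0.2003]
[ 0.5236 -0.0647  0.2003]
```

```bash
python3 jog.py '0.05 0.0025 0 0.04 0 0 0; 0.05 0.0025 0 0.08 0 0 0; 0.05 0.0025 0 0.11 0 0 0; 0.05 0.0025 0 0.11 0 0 0; 0.05 0.0025 0 0.11 0 0 0; 0.05 0.0025 0 0.11 0 0 0'
python3 - <<'E'
from h import *
np.set_printoptions(precision=4,suppress=True)
o=ctrl.get_obs();print(o['tool_pos'],o['tool_rot'])
p,T,im=cam('wrist'); np.savez('pics/w6.npz',im=im,T=T); cv2.imwrite('pics/w6.png',im[:,:,::-1])
for c in blob(im,'(S<40)&(V>140)',(280,200),100)[:3]:
    e=cv2.fitEllipse(cv2.convexHull(c)); print(e,onz(p,T,*e[0],.015),cv2.boundingRect(c))
E
```

```text
t: 7.97
tool_pos: [0.525, -0.063, 0.0924]
tool_rot: [2.221, 2.218, 0.002]
contact_force: [0.4, -0.3, 0.6]
opening: 0.056
grip_force: 21.7
[ 0.525  -0.063   0.0924] [2.221  2.2184 0.0023]
((276.7567138671875, 213.1975860595703), (90.7041015625, 96.75569915771484), 91.8735122680664) [ 0.5226 -0.0583  0.015 ] (229, 168, 97, 78)
((282.57806396484375, 275.5470886230469), (18.158973693847656, 21.198823928833008), 113.37655639648438) [ 0.5271 -0.1121  0.015 ] (272, 267, 21, 19)
((204.8677978515625, 285.7598571777344), (16.559701919555664, 58.9539794921875), 20.20111083984375) [ 0.4634 -0.1215  0.015 ] (192, 260, 26, 50)
```

View pics/w6.png

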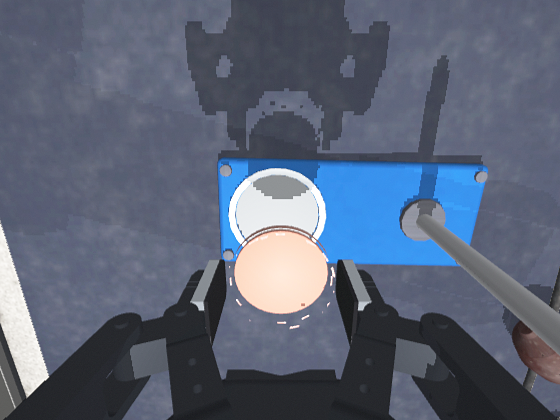

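Nest ring at (277,215), held dish at (281,271), rod to the right at x>420. I'll apply a small correction and lower carefully.

```bash
python3 jog.py '0.05 0.001 -0.001 0.03 0 0 0; 0.05 0.001 -0.001 0.05 0 0 0; 0.05 0.001 -0.001 0.062 0 0 0; 0.05 0.001 -0.001 0.065 0 0 0; 0.05 0.001 -0.001 0.065 0 0 0; 0.05 0.001 -0.001 0.065 0 0 0'
python3 jog.py '0.05 0 0 0.002 0 0 0; 0.05 0 0 0.002 0 0 0; 0.05 0 0 0.002 0 0 0'; python3 jog.py '0.05 0 0 0.002 0 0 0; 0.05 0 0 0.002 0 0 0; 0.05 0 0 0.002 0 0 0'
```

```text
t: 8.52
tool_pos: [0.5241, -0.062, 0.0271]
tool_rot: [2.221, 2.218, 0.002]
contact_force: [0.4, -0.0, 0.6]
opening: 0.056
grip_force: 21.7
t: 8.77
tool_pos: [0.5233, -0.0618, 0.0242]
tool_rot: [2.222, 2.219, 0.001]
contact_force: [-0.4, 0.0, 0.1]
opening: 0.0563
grip_force: 21.7
t: 9.02
tool_pos: [0.523, -0.0617, 0.0216]
tool_rot: [2.222, 2.22, 0.001]
contact_force: [0.9, 1.2, 0.1]
opening: 0.0562
grip_force: 21.9
```

```bash
python3 jog.py '0.05 0 0 0.001 0 0 0; 0.05 0 0 0.002 0 0 0; 0.05 0 0 0.002 0 0 0'; python3 jog.py '0.05 0 0 0.001 0 0 0; 0.05 0 0 0.001 0 0 0; 0.05 0 0 0.001 0 0 0'
```

```text
t: 9.27
tool_pos: [0.5232, -0.0616, 0.0208]
tool_rot: [-2.222, -2.22, -0.0]
contact_force: [-3.5, 1.1, 9.7]
opening: 0.056
grip_force: 22.9
t: 9.52
tool_pos: [0.5233, -0.0616, 0.0207]
tool_rot: [-2.222, -2.22, 0.0]
contact_force: [-6.7, 1.3, 15.9]
opening: 0.0559
grip_force: 23.5
```

```bash
python3 jog.py '0.05 0 0 -0.002 0 0 0; 0.07 0 0 -0.002 0 0 0; 0.085 0 0 -0.002 0 0 0; 0.085 0 0 -0.002 0 0 0; 0.085 0 0 -0.002 0 0 0; 0.085 0 0 -0.03 0 0 0; 0.085 0 0 -0.07 0 0 0; 0.085 0 0 -0.11 0 0 0; 0.085 0 0 -0.15 0 0 0; 0.085 0 0 -0.18 0 0 0; 0.085 0 0 -0.18 0 0 0; 0.085 0 0 -0.18 0 0 0'
python3 - <<'E'
from h import *
np.set_printoptions(precision=4,suppress=True)
o=ctrl.get_obs();print(o['tool_pos'],o['tool_rot'])
p,T,im=cam('wrist'); np.savez('pics/w7.npz',im=im,T=T); cv2.imwrite('pics/w7.png',im[:,:,::-1])
c=blob(im,'(S<40)&(V>140)',(280,180),100)[0]; e=cv2.fitEllipse(cv2.convexHull(c)); print(e,onz(p,T,*e[0],.015))
c=blob(im,PINK,(280,180),300)[0]; e=cv2.fitEllipse(cv2.convexHull(c)); print(e,onz(p,T,*e[0],.02))
cv2.imwrite('pics/c7.png',cv2.resize(im[120:260,180:440],None,fx=3,fy=3,interpolation=cv2.INTER_CUBIC)[:,:,::-1])
E
```

```text
t: 10.52
tool_pos: [0.524, -0.062, 0.2008]
tool_rot: [2.22, 2.217, 0.004]
contact_force: [-0.3, -0.7, -0.6]
opening: 0.0851
grip_force: 0.0
[ 0.524  -0.062   0.2008] [2.2195 2.2173 0.0039]
((278.2242126464844, 180.8876953125), (65.9000015258789, 67.12403869628906), 95.72701263427734) [ 0.5225 -0.0594  0.015 ]
((279.4191589355469, 185.483154296875), (46.04404830932617, 47.93519592285156), 84.63314819335938) [ 0.5238 -0.0633  0.02  ]
```

View pics/c7.png

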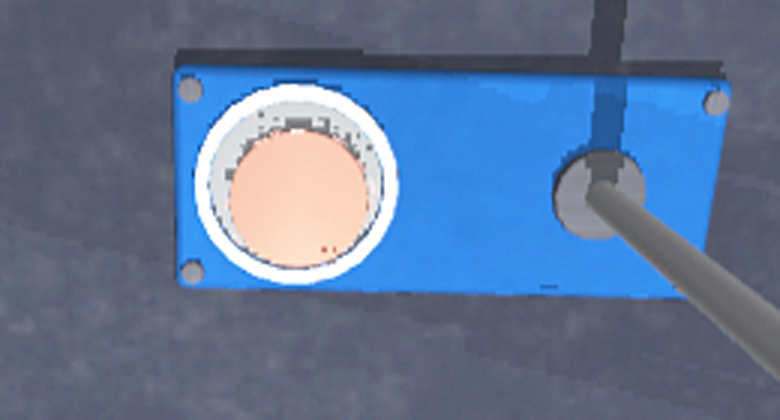

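The pink dish is in the nest, about 3 mm off-centre towards −y, with the ring seen all round it. I'll check it again from another side on the way to the plate.

```bash
python3 jog.py '0.085 -0.01 -0.002 -0.03 0 0 0.12; 0.085 -0.04 -0.008 -0.06 0 0 0.24; 0.085 -0.08 -0.016 -0.06 0 0 0.36; 0.085 -0.118 -0.024 -0.06 0 0 0.48; 0.085 -0.118 -0.024 -0.06 0 0 0.6; 0.085 -0.118 -0.024 -0.06 0 0 0.72; 0.085 -0.118 -0.024 -0.06 0 0 0.84; 0.085 -0.118 -0.024 -0.06 0 0 0.96; 0.085 -0.118 -0.024 -0.06 0 0 1.08; 0.085 -0.118 -0.024 -0.06 0 0 1.2; 0.085 -0.118 -0.024 -0.06 0 0 1.32; 0.085 -0.118 -0.024 -0.06 0 0 1.44; 0.085 -0.118 -0.024 -0.06 0 0 1.56; 0.085 -0.118 -0.024 -0.06 0 0 1.62; 0.085 -0.118 -0.024 -0.06 0 0 1.62; 0.085 -0.118 -0.024 -0.06 0 0 1.62'
cat > m8.py <<'E'
import sys
from h import *
np.set_printoptions(precision=4,suppress=True)
n,ns,ft,bs,rd=sys.argv[1],*[tuple(map(float,a.split(','))) for a in sys.argv[2:6]]
o=ctrl.get_obs();print(o['tool_pos'],o['tool_rot'])
p,T,im=cam('wrist'); np.savez(f'pics/{n}.npz',im=im,T=T); cv2.imwrite(f'pics/{n}.png',im[:,:,::-1])
def E(k,cond,near,z,a=60):
    cs=blob(im,cond,near,a)
    if not cs: print(k,'none'); return
    c=cv2.convexHull(cs[0]); e=cv2.fitEllipse(c); print(k,np.round(e[0]+e[1],1),onz(p,T,*e[0],z),cv2.boundingRect(c))
E('ring','(S<40)&(V>140)',ns,.015); E('pink',PINK,ns,.02,300)
E('boss','(r>120)&(r-b>70)&(g>80)',bs,.03,40); E('red','(r>100)&(r-g>70)&(r-b>70)',rd,.053,40)
c=blob(im,'(S<45)&(V>120)',ft,60)[0]; print('white',cv2.boundingRect(c))
E
python3 m8.py w8 185,180 370,190 375,100 375,190
```

```text
t: 11.9
tool_pos: [0.4977, -0.1792, 0.2557]
tool_rot: [-3.139, 0.076, 0.006]
contact_force: [0.0, -0.4, -0.6]
opening: 0.085
grip_force: 0.0
[ 0.4977 -0.1792  0.2557] [-3.1388  0.0761  0.0059]
ring [185.1 154.9  56.2  62.6] [ 0.5238 -0.0613  0.015 ] (156, 126, 59, 59)
pink [187.6 154.6  39.4  43.7] [ 0.5247 -0.0659  0.02  ] (167, 134, 43, 42)
boss [386.  101.1  27.2  33.2] [ 0.5752 -0.3     0.03  ] (370, 88, 32, 27)
red [382.9 196.7  21.6  35.4] [ 0.4703 -0.2956  0.053 ] (373, 180, 21, 34)
white (352, 112, 51, 103)
```

View pics/w8.png

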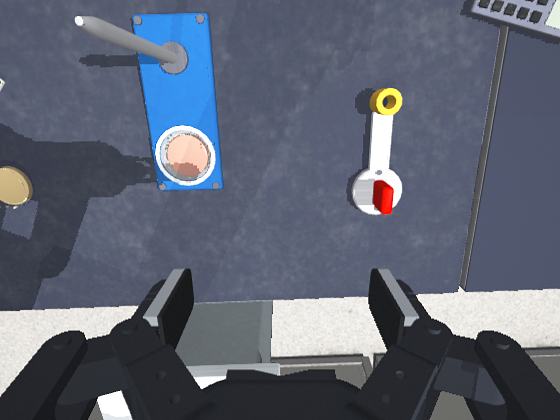

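The view shows the pink dish at (188,155) inside its ring (185,155), the boss at (386,101) and the red grip at (383,197). That is more pictures than I was allowed, so from here I work by numbers only. The dish lies about 4 mm towards −y, against the lip. I'll centre it by closing the fingers across y over the nest.

```bash
python3 jog.py '0.085 0.006 -0.04 0.02 0 0 0.12; 0.085 0.012 -0.08 0.04 0 0 0.24; 0.085 0.018 -0.119 0.06 0 0 0.35; 0.085 0.018 -0.119 0.1 0 0 0.35; 0.085 0.018 -0.119 0.14 0 0 0.35; 0.085 0.018 -0.119 0.18 0 0 0.35; 0.085 0.018 -0.119 0.18 0 0 0.35; 0.085 0.018 -0.119 0.18 0 0 0.35; 0.085 0.018 -0.119 0.18 0 0 0.35; 0.085 0.018 -0.119 0.18 0 0 0.35'
python3 - <<'E'
from h import *
np.set_printoptions(precision=4,suppress=True)
q=[]
for i in range(4):
    p,T,im=cam('wrist'); o=ctrl.get_obs(); q.append(o['tool_pos'])
print(np.array(q),o['tool_rot'],o['contact_force'])
Rm=R.from_rotvec(o['tool_rot']).as_matrix(); print(Rm)
e=cv2.fitEllipse(cv2.convexHull(blob(im,PINK,(280,215),300)[0])); w=onz(p,T,*e[0],.019); print(e,w,Rm.T@(w-q[-1]))
e=cv2.fitEllipse(cv2.convexHull(blob(im,'(S<40)&(V>140)',(280,215),100)[0])); w=onz(p,T,*e[0],.015); print(e,w,Rm.T@(w-q[-1]))
print('need',Rm.T@(np.array([.523,-.0616,.0215])-np.mean(q,0)))
E
```

```text
t: 12.78
tool_pos: [0.5249, -0.0626, 0.0818]
tool_rot: [3.079, -0.625, 0.009]
contact_force: [0.5, 0.2, -0.2]
opening: 0.085
grip_force: 0.0
[[ 0.525  -0.0626  0.082 ]
 [ 0.5248 -0.0625  0.0818]
 [ 0.5244 -0.0624  0.0812]
 [ 0.524  -0.0622  0.0807]] [ 3.0786 -0.6248  0.0064] [-0.1088  0.4214  0.0642]
[[ 0.9209 -0.3899  0.004 ]
 [-0.3899 -0.9209 -0.001 ]
 [ 0.0041 -0.0006 -1.    ]]
((285.5986633300781, 223.46017456054688), (65.2205810546875, 71.06458282470703), 93.33232879638672) [ 0.5248 -0.0652  0.019 ] [0.0016 0.0025 0.0617]
((280.9162292480469, 223.65951538085938), (94.28672790527344, 100.71456909179688), 93.27810668945312) [ 0.5245 -0.0615  0.015 ] [-0.0001 -0.0008  0.0657]
need [-0.002  -0.0001  0.0599]
```

```bash
python3 jog.py '0.085 -0.001 0 0.03 0 0 0; 0.085 -0.001 0 0.05 0 0 0; 0.085 -0.001 0 0.0585 0 0 0; 0.085 -0.001 0 0.0585 0 0 0; 0.085 -0.001 0 0.0585 0 0 0; 0.085 -0.001 0 0.0585 0 0 0; 0.065 -0.001 0 0.0585 0 0 0; 0.05 -0.001 0 0.0585 0 0 0; 0.05 -0.001 0 0.0585 0 0 0; 0.05 -0.001 0 0.0585 0 0 0; 0.05 -0.001 0 0.0585 0 0 0; 0.05 -0.001 0 0.0585 0 0 0' 20
python3 jog.py '0.05 0 0 -0.001 0 0 0; 0.085 0 0 -0.001 0 0 0; 0.085 0 0 -0.001 0 0 0; 0.085 0 0 -0.001 0 0 0; 0.085 0 0 -0.001 0 0 0; 0.085 0 0 -0.03 0 0 0; 0.085 0 0 -0.0585 0 0 0; 0.085 0 0 -0.0585 0 0 0; 0.085 0 0 -0.0585 0 0 0; 0.085 0 0 -0.0585 0 0 0'
python3 - <<'E'
from h import *
np.set_printoptions(precision=4,suppress=True)
p,T,im=cam('wrist'); o=ctrl.get_obs(); Rm=R.from_rotvec(o['tool_rot']).as_matrix(); print(o['tool_pos'])
e=cv2.fitEllipse(cv2.convexHull(blob(im,PINK,(280,215),300)[0])); w=onz(p,T,*e[0],.019); print(e,w,Rm.T@(w-o['tool_pos']))
e=cv2.fitEllipse(cv2.convexHull(blob(im,'(S<40)&(V>140)',(280,215),100)[0])); w=onz(p,T,*e[0],.015); print(e,w,Rm.T@(w-o['tool_pos']))
E
```

```text
t: 13.98
tool_pos: [0.5225, -0.0615, 0.0215]
tool_rot: [3.079, -0.624, 0.003]
contact_force: [-1.5, -0.7, 6.2]
opening: 0.0556
grip_force: 20.1
t: 14.82
tool_pos: [0.5211, -0.0611, 0.0777]
tool_rot: [-3.079, 0.624, 0.001]
contact_force: [-0.6, 0.3, 0.1]
opening: 0.0848
grip_force: 0.0
[ 0.5205 -0.061   0.0769]
((278.28564453125, 219.70455932617188), (67.18050384521484, 71.93626403808594), 92.42799377441406) [ 0.527  -0.0608  0.019 ] [ 0.006  -0.0028  0.0579]
((280.5832824707031, 220.1737518310547), (96.46940612792969, 102.86680603027344), 91.63445281982422) [ 0.5247 -0.0615  0.015 ] [ 0.0042 -0.0011  0.0619]
```

The dish is now within about 2.4 mm of the nest centre and inside the lip. Next I go above the plate and measure it.

```bash
python3 jog.py '0.085 0 0 -0.04 0 0 0; 0.085 0 0 -0.08 0 0 0; 0.085 0 0.01 -0.12 0 0 0; 0.085 0.01 0.05 -0.13 0 0 -0.1; 0.085 0.02 0.09 -0.13 0 0 -0.2; 0.085 0.03 0.13 -0.13 0 0 -0.3; 0.085 0.035 0.17 -0.13 0 0 -0.35; 0.085 0.04 0.21 -0.13 0 0 -0.35; 0.085 0.042 0.244 -0.13 0 0 -0.35; 0.085 0.042 0.244 -0.13 0 0 -0.35; 0.085 0.042 0.244 -0.13 0 0 -0.35; 0.085 0.042 0.244 -0.13 0 0 -0.35; 0.085 0.042 0.244 -0.13 0 0 -0.35'
cat > m9.py <<'E'
import sys
from h import *
np.set_printoptions(precision=4,suppress=True)
n=sys.argv[1]
p,T,im=cam('wrist'); o=ctrl.get_obs(); np.savez(f'pics/{n}.npz',im=im,T=T); print(o['tool_pos'],o['tool_rot'])
for cond,z in (('(r>120)&(r-b>70)&(g>80)',.03),('(r>100)&(r-g>70)&(r-b>70)',.053),('(S<45)&(V>130)&(abs(H*0+1)>0)',.012)):
    for c in blob(im,cond,(280,130),150)[:3]:
        e=cv2.fitEllipse(c); rr=cv2.minAreaRect(c); print(z,np.round(e[0]+e[1]+(e[2],),1),onz(p,T,*e[0],z),cv2.boundingRect(c),np.round(rr[0]+rr[1]+(rr[2],),1))
E
python3 m9.py w9
```

```text
t: 15.95
tool_pos: [0.4653, -0.301, 0.2073]
tool_rot: [-3.139, 0.077, 0.002]
contact_force: [0.4, -0.1, 0.6]
opening: 0.085
grip_force: 0.0
[ 0.4655 -0.3009  0.2076] [-3.1397  0.0759  0.0012]
0.03 [278.5  72.5  29.8  33.2 179.8] [ 0.5747 -0.3031  0.03  ] (264, 56, 30, 34) [278.5  72.5  33.   29.   90. ]
0.03 [ 53.1 153.1  11.   36.2  92.3] [ 0.5098 -0.0679  0.03  ] (35, 148, 37, 12) [ 52.9 153.8  36.1  10.7   1.8]
0.053 [281.8 186.5  13.8  45.2 178.9] [ 0.4692 -0.3012  0.053 ] (275, 168, 14, 39) [281.5 187.   38.   13.   90. ]
0.012 [281.2 151.8  53.9 115.  178. ] [ 0.4971 -0.302   0.012 ] (254, 87, 57, 121) [282. 147. 120.  56.  90.]
0.012 [298.1 331.7  71.1 191.8  89.5] [ 0.2574 -0.3131  0.012 ] (202, 298, 185, 77) [293.9 338.1  76.2 183.1  87.7]
0.012 [159.7 301.3  13.3  79.6  28.8] [ 0.3138 -0.1371  0.012 ] (144, 269, 39, 57) [162.1 295.   16.   63.8  24.8]
```

```bash
cat > m10.py <<'E'
import sys
from h import *
from scipy.optimize import least_squares
np.set_printoptions(precision=4,suppress=True)
p=ctrl.camera_params('wrist')
res={}
for n,ft,bs in (('w8',(375,165),(386,101)),('w9',(282,147),(278,72))):
    d=np.load(f'pics/{n}.npz'); im,T=d['im'],d['T']
    c=blob(im,'(S<45)&(V>130)',ft,150)[0][:,0]
    w=np.array([onz(p,T,*q,.012)[:2] for q in c]); g=np.array([im[max(0,q[1]-4):q[1]+5,max(0,q[0]-4):q[0]+5,:].astype(int).reshape(-1,3) for q in c]); red=((g[:,:,0]-g[:,:,1])>60).any(1)
    s=w[(w[:,0]<.478)&~red]; f=least_squares(lambda v:np.hypot(*(s-v[:2]).T)-v[2],[.465,-.302,.032],loss='soft_l1',f_scale=.001).x
    a=w[(w[:,0]>.51)&(w[:,0]<.55)]; m=a[:,1].mean(); L=np.polyfit(*a[a[:,1]>m].T,1); Q=np.polyfit(*a[a[:,1]<m].T,1)
    hb=blob(im,'(r>120)&(r-b>70)&(g>80)',bs,150)[0][:,0]; wb=np.array([onz(p,T,*q,.03)[:2] for q in hb])
    far=wb[(wb-wb.mean(0))@(wb.mean(0)-T[:2,3])>0]; fb=least_squares(lambda v:np.hypot(*(far-v[:2]).T)-.015,[.575,-.302],loss='soft_l1',f_scale=.001).x
    print(n,'foot',f,len(s),'slopes',L,Q,'mid y at .53',(np.polyval(L,.53)+np.polyval(Q,.53))/2,'boss',fb,'dist',np.hypot(*(fb-f[:2])),'yaw',np.arctan2(*(fb-f[:2])[::-1]))
    x0,y0=bs; pat=cv2.cvtColor(im,cv2.COLOR_RGB2GRAY)
    mk=np.zeros_like(pat); cv2.fillPoly(mk,[hb.reshape(-1,1,2)],1); yel=((im[:,:,0].astype(int)-im[:,:,2]>70)&(im[:,:,0]>150)).astype(np.uint8)
    hole=cv2.morphologyEx(mk&(1-yel),cv2.MORPH_OPEN,np.ones((3,3))); k,lab,st,ce=cv2.connectedComponentsWithStats(hole); 
    for i in range(1,k):
        if st[i,4]>30: print('  hole?',ce[i],st[i],onz(p,T,*ce[i],.03))
    res[n]=(ray(p,T,*proj(p,T,np.r_[fb,.03])),T)
    r=blob(im,'(r>100)&(r-g>70)&(r-b>70)',(ft[0],ft[1]+30),100)[0]; hs=r[:,0]; t=hs[np.argsort(hs[:,1])]; print('  red rows',t[0],t[-1],onz(p,T,*t[0],.053),onz(p,T,*t[-1],.053))
print('boss height tri',tri(res['w8'][0],res['w9'][0]))
E
python3 m10.py
```

```text
w8 foot [ 0.4644 -0.3011  0.0314] 64 slopes [-0.0178 -0.2799] [-0.0129 -0.3076] mid y at .53 -0.30189879991518875 boss [ 0.5748 -0.3019] dist 0.11041208843022822 yaw -0.007235124793413016
  hole? [372.8608 102.2911] [370  96   7  14  79] [ 0.5746 -0.2854  0.03  ]
  hole? [388.8716 100.4128] [383  96  13  10 109] [ 0.5757 -0.3032  0.03  ]
  red rows [377 180] [386 213] [ 0.4905 -0.2877  0.053 ] [ 0.4498 -0.3005  0.053 ]
w9 foot [ 0.4645 -0.3014  0.0314] 79 slopes [-0.0123 -0.2844] [-0.0015 -0.3135] mid y at .53 -0.3025973379580519 boss [ 0.5736 -0.3032] dist 0.1091158045334141 yaw -0.01684488986193032
  hole? [278.8711  72.7835] [272  65  15  16 194] [ 0.5744 -0.3035  0.03  ]
  red rows [277 168] [283 206] [ 0.4879 -0.2974  0.053 ] [ 0.4488 -0.3015  0.053 ]
boss height tri (array([ 0.5744, -0.3033,  0.0254]), [np.float64(0.00040500566685266527), np.float64(0.00040500566685250773)])
```

Foot at (0.4645, −0.3013), yaw about −0.013, with the boss height agreeing between the two views. I'll descend on the grip and pinch it.

```bash
python3 jog.py '0.085 -0.001 0.001 0.04 0 0 -0.035; 0.085 -0.001 0.001 0.08 0 0 -0.035; 0.085 -0.001 0.001 0.12 0 0 -0.035; 0.085 -0.001 0.001 0.16 0 0 -0.035; 0.085 -0.001 0.001 0.18 0 0 -0.035; 0.085 -0.001 0.001 0.189 0 0 -0.035; 0.085 -0.001 0.001 0.189 0 0 -0.035; 0.085 -0.001 0.001 0.189 0 0 -0.035; 0.06 -0.001 0.001 0.189 0 0 -0.035; 0.035 -0.001 0.001 0.189 0 0 -0.035; 0.01 -0.001 0.001 0.189 0 0 -0.035; 0.01 -0.001 0.001 0.189 0 0 -0.035; 0.01 -0.001 0.001 0.189 0 0 -0.035; 0.01 -0.001 0.001 0.189 0 0 -0.035; 0.01 -0.001 0.001 0.189 0 0 -0.035; 0.01 -0.001 0.001 0.189 0 0 -0.035' 80
python3 jog.py '0.01 0 0 0 0 0 0; 0.01 0 0 0 0 0 0; 0.01 0 0 0 0 0 0'
```

```text
t: 17.33
tool_pos: [0.4645, -0.3037, 0.02]
tool_rot: [3.141, -0.024, 0.001]
contact_force: [-0.9, 0.3, 3.8]
opening: 0.0134
grip_force: 79.0
t: 17.58
tool_pos: [0.4644, -0.3037, 0.0199]
tool_rot: [3.141, -0.024, 0.001]
contact_force: [-1.4, -0.2, 5.3]
opening: 0.0131
grip_force: 79.0
```

```bash
python3 jog.py '0.01 0 0 -0.01 0 0 0; 0.01 0 0 -0.03 0 0 0; 0.01 0 0 -0.06 0 0 0; 0.01 0 0 -0.1 0 0 0; 0.01 0 0 -0.14 0 0 0; 0.01 0 0 -0.18 0 0 0; 0.01 0 0 -0.2 0 0 0; 0.01 0 0 -0.205 0 0 0; 0.01 0 0 -0.205 0 0 0; 0.01 0 0 -0.205 0 0 0; 0.01 0 0 -0.205 0 0 0'
cat > m11.py <<'E'
import sys
from h import *
np.set_printoptions(precision=4,suppress=True)
n=sys.argv[1]
p,T,im=cam('wrist'); o=ctrl.get_obs(); np.savez(f'pics/{n}.npz',im=im,T=T); print(o['tool_pos'],o['tool_rot'],o['contact_force'],o['wrist_torque'])
M=np.array(p['tool_from_camera']); 
def tool(u,v,z):
    d=M[:3,:3]@np.array([(u-p['cx'])/p['fx'],(v-p['cy'])/p['fy'],1]); return M[:3,3]+d*(z-M[2,3])/d[2]
bs=blob(im,'(r>120)&(r-b>70)&(g>80)',(280,60),300)
for c in bs[:2]:
    hb=c[:,0]; print('boss',cv2.boundingRect(c),np.round(cv2.fitEllipse(c)[0],1),tool(*cv2.fitEllipse(c)[0],-.012))
    mk=np.zeros(im.shape[:2],np.uint8); cv2.fillPoly(mk,[c],1); I=im.astype(int); yel=((I[:,:,0]-I[:,:,2]>70)&(I[:,:,0]>150)).astype(np.uint8)
    k,lab,st,ce=cv2.connectedComponentsWithStats(cv2.morphologyEx(mk&(1-yel),cv2.MORPH_OPEN,np.ones((3,3))))
    for i in range(1,k):
        if st[i,4]>60: print('  hole?',ce[i],st[i],'tool',tool(*ce[i],-.012))
E
python3 m11.py w11
```

```text
t: 18.5
tool_pos: [0.4627, -0.302, 0.2204]
tool_rot: [-3.137, 0.024, 0.008]
contact_force: [0.8, -0.7, -4.1]
opening: 0.0127
grip_force: 78.4
[ 0.4627 -0.3021  0.2205] [-3.1375  0.0239  0.0075] [-0.8357  0.2243 -4.017 ] [-0.0169 -0.0125 -0.0011]
boss (242, 0, 77, 70) [280.3  30.9] [ 0.1085 -0.0013 -0.012 ]
  hole? [281.1983  26.1096] [ 263    4   38   46 1387] tool [ 0.1101 -0.0009 -0.012 ]
boss (35, 101, 47, 39) [ 56.4 121.9] [ 0.0757 -0.0925 -0.012 ]
```

The plate hangs square, and the hole is seen at tool (0.110, −0.001). I'll carry it to 45 mm beside the rod and measure the rod tip with the same camera.

```bash
python3 jog.py '0.01 0.003 -0.01 -0.008 0 0 0.01; 0.01 0.01 -0.03 -0.008 0 0 0.01; 0.01 0.018 -0.06 -0.008 0 0 0.01; 0.01 0.027 -0.09 -0.008 0 0 0.01; 0.01 0.036 -0.12 -0.008 0 0 0.01; 0.01 0.045 -0.15 -0.008 0 0 0.01; 0.01 0.052 -0.18 -0.008 0 0 0.01; 0.01 0.056 -0.192 -0.008 0 0 0.01; 0.01 0.056 -0.196 -0.008 0 0 0.01; 0.01 0.056 -0.196 -0.008 0 0 0.01; 0.01 0.056 -0.196 -0.008 0 0 0.01; 0.01 0.056 -0.196 -0.008 0 0 0.01'
python3 m11.py w12
python3 - <<'E'
from h import *
np.set_printoptions(precision=4,suppress=True)
d=np.load('pics/w12.npz'); im,T=d['im'],d['T']; p=ctrl.camera_params('wrist')
for c in blob(im,'(S<60)&(V>150)',(190,46),20)[:5]:
    e=cv2.minEnclosingCircle(c); print(cv2.boundingRect(c),cv2.contourArea(c),e,onz(p,T,*e[0],.187))
for r in range(20,100,8): print(r,''.join('%4d'%v for v in cv2.cvtColor(im,cv2.COLOR_RGB2GRAY)[r,150:242:4]))
E
```

```text
t: 19.55
tool_pos: [0.5227, -0.1093, 0.2318]
tool_rot: [3.141, -0.042, -0.002]
contact_force: [0.0, -0.2, -3.3]
opening: 0.0129
grip_force: 78.7
[ 0.5228 -0.1093  0.2319] [ 3.141  -0.0422 -0.0011] [-0.8118 -0.5244 -3.2508] [-0.0285  0.0705 -0.0288]
boss (242, 0, 77, 70) [280.3  31. ] [ 0.1085 -0.0013 -0.012 ]
  hole? [281.5978  26.3526] [ 264    4   37   46 1350] tool [ 0.11   -0.0008 -0.012 ]
boss (219, 156, 38, 40) [237.4 175.8] [ 0.0533 -0.0198 -0.012 ]
(189, 48, 9, 11) 61.0 ((193.0, 53.0), 5.385264873504639) [ 0.6325 -0.0633  0.187 ]
(210, 65, 129, 222) 13757.5 ((285.38360595703125, 177.98135375976562), 116.49223327636719) [ 0.5614 -0.1122  0.187 ]
(13, 83, 29, 31) 490.5 ((27.0, 98.0), 15.524274826049805) [0.6119 0.0338 0.187 ]
(161, 354, 17, 14) 57.5 ((169.0, 360.5), 10.30786418914795) [ 0.4204 -0.0198  0.187 ]
(291, 337, 12, 28) 244.5 ((297.0, 350.6666564941406), 14.240116119384766) [ 0.4271 -0.1182  0.187 ]
20   87  87  86  84  84  84  84  83  85  84  86  89  84  87  90  85  91  89  84  85  83  82  82
28   93  89  87  86  85  84  82  85  82  87  89  90  85  91  94  85  83  89  84  84  78  79  79
36   88  90  88  91  94  91  89  87  86  85  86  60 134 138 108 117 119 119 118 119 119 122 116
44   94  90  89  88  92  86  87  92  89  86  87  56 112 118 118 118 117 119 118 120 120 122 115
52   91  96  88  88  91  92  88  87  87  85 234 247 126  94  92  92 120 120 121 119 119 113 115
60   89  69  69  68  72  87  88  87  90  88  88  91  90  87  80  79  79  83 105 119 118 128 119
68   58  57  58  58  59  59  59  93  89  87  88  94  85  88  83  80  79  78  79 133 135 133 126
76   57  60  58  58  59  62  57  60  62  60  60  60  52  79  80  82  82  84  88 104 114 125 131
84   59  59  56  57  60  61  57  90  91  93  89  90  57 118 116 118 118 120  67 125 132 133 138
92   62  61  59  58  58  62  63  92  86  90  86  87  58 116 118 117 118 118 117 110  82 114 115
```

Rod tip disc at (193,53), i.e. (0.6325, −0.0633). I'll shift over it and look through the hole numerically.

```bash
python3 jog.py '0.01 -0.0004 -0.012 0 0 0 0; 0.01 -0.0008 -0.024 0 0 0 0; 0.01 -0.0012 -0.036 0 0 0 0; 0.01 -0.0016 -0.048 0 0 0 0; 0.01 -0.0016 -0.048 0.006 0 0 0; 0.01 -0.0016 -0.048 0.012 0 0 0; 0.01 -0.0016 -0.048 0.012 0 0 0; 0.01 -0.0016 -0.048 0.012 0 0 0; 0.01 -0.0016 -0.048 0.012 0 0 0'
python3 m11.py w13
python3 - <<'E'
from h import *
im=np.load('pics/w13.npz')['im']; g=cv2.cvtColor(im,cv2.COLOR_RGB2GRAY); b=im[:,:,2]
for r in range(0,54,3): print('%3d'%r,''.join('%4d'%v for v in g[r,260:306:2]),'|',''.join('%4d'%v for v in b[r,264:304:4]))
E
```

```text
t: 20.35
tool_pos: [0.5226, -0.0604, 0.2201]
tool_rot: [3.141, -0.04, -0.001]
contact_force: [-0.4, 0.3, -4.2]
opening: 0.0128
grip_force: 78.8
[ 0.5228 -0.0605  0.2203] [ 3.1412 -0.0403  0.    ] [ 0.6394  0.2105 -3.3611] [ 0.0169  0.0644 -0.0159]
boss (242, 0, 77, 70) [280.3  31. ] [ 0.1085 -0.0013 -0.012 ]
  hole? [281.7549  26.3931] [ 264    4   37   46 1338] tool [ 0.11   -0.0007 -0.012 ]
  0  223 222 221 220 219 220 219 218 216 215 213 214 214 215 216 217 220 219 220 221 221 221 220 |   77  72  77  71  73  70  71  75  76  77
  3  222 220 220 220 221 216 216 205 175 140 105 130 162 197 214 213 215 219 220 219 219 220 220 |   75  79  71  56  35  51  70  73  75  72
  6  221 222 223 222 214 133 106 100  94  87  76  77  80  80  78 102 213 211 215 218 218 219 220 |   79  68  38  34  28  30  29  70  71  74
  9  224 224 226 171 118 107 103  99  77  76  78  78  78  78  78  79  75 150 211 213 219 220 221 |   76  39  34  28  29  28  28  30  72  77
 12  224 228 135 120 115 110  96  77  77  77  78  77  79  78  78  77  78  77  71 211 217 221 220 |   46  41  34  26  28  31  28  29  25  75
 15 
[... 1115 characters left out ...]

 39  224 225 107 114 114 115 114 116 116 115 114 114 116 115 114 114 116 116 107 217 220 223 224 |   74 219 221 222 225 211 224 223 109  74
 42  226 226 216 120 113 113 113 113 116 124 135 162 154 142 151 120 114 113 212 222 224 224 223 |   63 223 220 211 134 157 158 226  66  81
 45  225 225 223 224 196 112 112 117 117 118 158 163 161 159 130 156 172 223 223 224 224 223 223 |   77  89 222 118 162 164 134  92  78  79
 48  221 222 223 224 223 221 215 155 104  94 147 152 140 160 195 222 223 224 225 223 223 223 224 |   78  76 118 100 157 128  72  76  80  78
 51  218 220 221 223 226 226 226 226 226 226 224 225 223 224 224 225 225 223 222 221 222 222 223 |   77  77  78  81  76  75  82  79  76  76
```

```bash
cat > m12.py <<'E'
import sys
from h import *
np.set_printoptions(precision=4,suppress=True)
n=sys.argv[1]; d=np.load(f'pics/{n}.npz'); im=d['im'].astype(int); p=ctrl.camera_params('wrist'); M=np.array(p['tool_from_camera'])
z=ctrl.get_obs()['tool_pos'][2]-.187; print('tip below tcp',z)
for zt in(-.010,-.012):
    def tool(u,v,zz):
        q=M[:3,:3]@np.array([(u-p['cx'])/p['fx'],(v-p['cy'])/p['fy'],1]); return M[:3,3]+q*(zz-M[2,3])/q[2]
    h=tool(281.75,27,zt); print('hole',h,'expected tip px',proj(p,M,np.r_[h[:2],z]))
g=(im.max(2)-im.min(2)<25)&(im.min(2)>115); g[:30]=0; g[53:]=0; g[:,:262]=0; g[:,304:]=0
yy,xx=np.nonzero(g); print('gray',xx.min(),xx.max(),yy.min(),yy.max(),xx.mean(),yy.mean(),len(xx)); t=tool(xx.mean(),yy.mean(),z); print('tip tool',t,'shift needed',t-np.r_[h[:2],z])
for r in range(38,53): print(r,''.join('#' if g[r,c] else ('b' if im[r,c,2]>im[r,c,0]+60 else ('y' if im[r,c,0]>im[r,c,2]+60 else '.')) for c in range(262,304)))
E
python3 m12.py w13
```

```text
tip below tcp 0.03333234011690328
hole [ 0.1102 -0.0007 -0.01  ] expected tip px (np.float64(281.3497400015611), np.float64(46.301642557519074))
hole [ 0.1098 -0.0007 -0.012 ] expected tip px (np.float64(281.3316078275514), np.float64(47.17602606546453))
gray 270 291 41 49 282.82608695652175 44.51086956521739 92
tip tool [0.111  0.     0.0333] shift needed [0.0012 0.0008 0.    ]
38 yy.bbbbbbbbbbbbbbbbbbbbbbbbbbbbbbb.yyyyyyy
39 yy.bbbbbbbbbbbbbbbbbbbbbbbbbbbbbbb.yyyyyyy
40 yyybbbbbbbbbbbbbbbbb...bbbbbbbbbbb.yyyyyyy
41 yyybbbbbbbbbbbbb..#######.bbbbbbbbyyyyyyyy
42 yyyybbbbbbbbbbb.###########.bbbbbyyyyyyyyy
43 yyyyy.bbbbbbbbb#############.bbbyyyyyyyyyy
44 yyyyyy.bbbbbbb###############bbyyyyyyyyyyy
45 yyyyyyy.bbbbb.################yyyyyyyyyyyy
46 yyyyyyyy#bbb.....###########.yyyyyyyyyyyyy
47 yyyyyyyyy#bb.....#########.yyyyyyyyyyyyyyy
48 yyyyyyyyyyyyyy...#######yyyyyyyyyyyyyyyyyy
49 yyyyyyyyyyyyyyyyy.#.yyyyyyyyyyyyyyyyyyyyyy
50 yyyyyyyyyyyyyyyyyyyyyyyyyyyyyyyyyyyyyyyyyy
51 yyyyyyyyyyyyyyyyyyyyyyyyyyyyyyyyyyyyyyyyyy
52 yyyyyyyyyyyyyyyyyyyyyyyyyyyyyyyyyyyyyyyyyy
```

Through the hole the rod's shoulder is visible, about 1 mm off in tool y. I'll correct and start threading.

```bash
python3 jog.py '0.01 0 0.001 0.004 0 0 0; 0.01 0 0.001 0.01 0 0 0; 0.01 0 0.001 0.016 0 0 0; 0.01 0 0.001 0.022 0 0 0; 0.01 0 0.001 0.022 0 0 0; 0.01 0 0.001 0.022 0 0 0'
python3 jog.py '0.01 0 0 0.005 0 0 0; 0.01 0 0 0.01 0 0 0; 0.01 0 0 0.015 0 0 0; 0.01 0 0 0.015 0 0 0; 0.01 0 0 0.015 0 0 0'
python3 -c "
from station import ctrl
o=ctrl.get_obs();print(o['tool_pos'],o['contact_force'],o['wrist_torque'])"
```

```text
t: 20.9
tool_pos: [0.5222, -0.061, 0.1972]
tool_rot: [-3.141, 0.04, 0.003]
contact_force: [-0.0, 0.4, -3.9]
opening: 0.0133
grip_force: 78.8
t: 21.32
tool_pos: [0.5223, -0.061, 0.1826]
tool_rot: [-3.141, 0.04, 0.002]
contact_force: [-0.2, -0.2, -3.5]
opening: 0.0128
grip_force: 78.9
[ 0.52234709 -0.06103919  0.18264292] [-0.18647984 -0.18824732 -3.45892123] [-0.0380451   0.04086509 -0.02579497]
```

```bash
python3 jog.py '0.01 0 0 0.01 0 0 0; 0.01 0 0 0.02 0 0 0; 0.01 0 0 0.03 0 0 0; 0.01 0 0 0.04 0 0 0; 0.01 0 0 0.04 0 0 0; 0.01 0 0 0.04 0 0 0'
python3 m11.py w14; python3 m12.py w14 | tail -17
```

```text
t: 21.82
tool_pos: [0.522, -0.061, 0.1419]
tool_rot: [-3.141, 0.04, 0.004]
contact_force: [0.7, -0.3, -3.0]
opening: 0.0128
grip_force: 78.9
[ 0.5224 -0.0611  0.1428] [-3.141   0.0396  0.0017] [ 0.0637  0.167  -2.5619] [-0.0205  0.0742  0.026 ]
boss (243, 0, 76, 70) [280.6  29.6] [ 0.1089 -0.0012 -0.012 ]
gray 269 297 30 45 293.89473684210526 34.31578947368421 19
tip tool [ 0.1015  0.0026 -0.0442] shift needed [-0.0083  0.0033  0.    ]
38 yy.bbbbb........................#..yyyyyyy
39 yy.bbbbb.......................#..byyyyyyy
40 yyybbbbb...........................yyyyyyy
41 yyybbbbb..........................yyyyyyyy
42 yyyybbbbb........................yyyyyyyyy
43 yyyyybbbb.......................yyyyyyyyyy
44 yyyyyy.bb......................yyyyyyyyyyy
45 yyyyyyy#b.....................yyyyyyyyyyyy
46 yyyyyyyyy....................yyyyyyyyyyyyy
47 yyyyyyyyyy..................yyyyyyyyyyyyyy
48 yyyyyyyyyyyyyy..........yyyyyyyyyyyyyyyyyy
49 yyyyyyyyyyyyyyyyyy..yyyyyyyyyyyyyyyyyyyyyy
50 yyyyyyyyyyyyyyyyyyyyyyyyyyyyyyyyyyyyyyyyyy
51 yyyyyyyyyyyyyyyyyyyyyyyyyyyyyyyyyyyyyyyyyy
52 yyyyyyyyyyyyyyyyyyyyyyyyyyyyyyyyyyyyyyyyyy
```

The rod is in the hole, with the gap on the left side. I'll shift 1 mm and continue down.

```bash
python3 jog.py '0.01 0 0.001 0.01 0 0 0; 0.01 0 0.001 0.02 0 0 0; 0.01 0 0.001 0.03 0 0 0; 0.01 0 0.001 0.04 0 0 0; 0.01 0 0.001 0.05 0 0 0; 0.01 0 0.001 0.06 0 0 0; 0.01 0 0.001 0.07 0 0 0; 0.01 0 0.001 0.078 0 0 0; 0.01 0 0.001 0.082 0 0 0; 0.01 0 0.001 0.082 0 0 0; 0.01 0 0.001 0.082 0 0 0; 0.01 0 0.001 0.082 0 0 0'; python3 m11.py w15; python3 m12.py w15 | tail -17 | cut -c1-60
```

```text
t: 22.87
tool_pos: [0.5233, -0.0623, 0.062]
tool_rot: [3.141, -0.039, 0.002]
contact_force: [0.5, -0.5, -3.4]
opening: 0.0125
grip_force: 79.0
[ 0.5234 -0.0623  0.0622] [ 3.141  -0.0395  0.0025] [ 0.2376 -0.4351 -3.3917] [ 0.0253  0.0083 -0.027 ]
boss (242, 0, 77, 70) [280.2  29.1] [ 0.1091 -0.0013 -0.012 ]
gray 289 295 30 44 292.66037735849056 36.83018867924528 53
tip tool [ 0.0868 -0.0007 -0.1248] shift needed [-0.023   0.
38 yy...........................##.##.yyyyyyy
39 yy...........................##.##.yyyyyyy
40 yy..........................###.#.yyyyyyyy
41 yyy.........................##.###yyyyyyyy
42 yyyy........................#..##yyyyyyyyy
43 yyyyy......................#...#yyyyyyyyyy
44 yyyyyy.....................#...yyyyyyyyyyy
45 yyyyyyy.......................yyyyyyyyyyyy
46 yyyyyyyy....................yyyyyyyyyyyyyy
47 yyyyyyyyyy.................yyyyyyyyyyyyyyy
48 yyyyyyyyyyyyyy..........yyyyyyyyyyyyyyyyyy
49 yyyyyyyyyyyyyyyyyy..yyyyyyyyyyyyyyyyyyyyyy
50 yyyyyyyyyyyyyyyyyyyyyyyyyyyyyyyyyyyyyyyyyy
51 yyyyyyyyyyyyyyyyyyyyyyyyyyyyyyyyyyyyyyyyyy
52 yyyyyyyyyyyyyyyyyyyyyyyyyyyyyyyyyyyyyyyyyy
```

```bash
python3 jog.py '0.01 0 0 0.004 0 0 0; 0.01 0 0 0.008 0 0 0; 0.01 0 0 0.012 0 0 0; 0.01 0 0 0.012 0 0 0; 0.01 0 0 0.012 0 0 0'
python3 jog.py '0.01 0 0 0.001 0 0 0; 0.01 0 0 0.002 0 0 0; 0.01 0 0 0.002 0 0 0; 0.01 0 0 0.002 0 0 0'
python3 jog.py '0.01 0 0 0.001 0 0 0; 0.01 0 0 0.001 0 0 0; 0.01 0 0 0.001 0 0 0'
```

```text
t: 23.33
tool_pos: [0.5222, -0.062, 0.0487]
tool_rot: [-3.141, 0.04, 0.002]
contact_force: [0.1, -0.1, -3.7]
opening: 0.0128
grip_force: 79.0
t: 23.67
tool_pos: [0.5227, -0.0621, 0.0473]
tool_rot: [-3.141, 0.04, -0.0]
contact_force: [-0.1, -0.0, -4.0]
opening: 0.013
grip_force: 79.0
t: 23.92
tool_pos: [0.5229, -0.0622, 0.0465]
tool_rot: [3.141, -0.04, 0.001]
contact_force: [1.3, 0.1, -3.6]
opening: 0.0129
grip_force: 79.0
```

```bash
python3 jog.py '0.01 0 0 0.001 0 0 0; 0.01 0 0 0.001 0 0 0; 0.01 0 0 0.001 0 0 0'
python3 jog.py '0.01 0 0 0.001 0 0 0; 0.01 0 0 0.001 0 0 0; 0.01 0 0 0.001 0 0 0'
```

```text
t: 24.17
tool_pos: [0.523, -0.0622, 0.0465]
tool_rot: [3.141, -0.039, -0.0]
contact_force: [-4.1, 1.1, 4.9]
opening: 0.0128
grip_force: 80.1
t: 24.42
tool_pos: [0.523, -0.0622, 0.0465]
tool_rot: [3.141, -0.039, -0.001]
contact_force: [-6.6, 0.7, 11.8]
opening: 0.0126
grip_force: 81.3
```

Contact is at the expected height. I'll ease off the pressure, open, and retreat straight up.

```bash
python3 jog.py '0.01 0 0 -0.001 0 0 0; 0.01 0 0 -0.0015 0 0 0; 0.01 0 0 -0.0015 0 0 0' 20
python3 jog.py '0.03 0 0 0 0 0 0; 0.05 0 0 0 0 0 0; 0.085 0 0 0 0 0 0; 0.085 0 0 0 0 0 0; 0.085 0 0 0 0 0 0; 0.085 0 0 0 0 0 0; 0.085 0 0 -0.01 0 0 0; 0.085 0 0 -0.03 0 0 0; 0.085 0 0 -0.06 0 0 0; 0.085 0 0 -0.1 0 0 0; 0.085 0 0 -0.14 0 0 0; 0.085 0 0 -0.18 0 0 0; 0.085 0 0 -0.21 0 0 0; 0.085 0 0 -0.21 0 0 0; 0.085 0 0 -0.21 0 0 0; 0.085 0 0 -0.21 0 0 0'
python3 - <<'E'
from h import *
np.set_printoptions(precision=4,suppress=True)
p,T,im=cam('wrist'); np.savez('pics/w16.npz',im=im,T=T); o=ctrl.get_obs(); print(o['tool_pos'],o['contact_force'])
pt,Tt,it=cam('top')
b=cv2.convexHull(blob(im,'(r>120)&(r-b>70)&(g>80)',(280,80),150)[0]); e=cv2.fitEllipse(b); print('boss',e,onz(p,T,*e[0],.056))
r=blob(im,'(r>100)&(r-g>70)&(r-b>70)',(280,180),100)[0]; e=cv2.minAreaRect(r); print('red',e,onz(p,T,*e[0],.079))
c=blob(im,'(S<45)&(V>120)',(280,150),300)[0][:,0]; print('white',cv2.boundingRect(c))
w=np.array([onz(p,T,*q,.038)[:2] for q in c]); s=w[w[:,0]<.53]; print(s.min(0),s.max(0),s.mean(0))
for k in (PINK,'(r>140)&(r-b>35)&(abs(r-g)<60)'):
    for q in blob(it,k,(214,218),40)[:3]: print('top',cv2.fitEllipse(q)[0])
i0=np.load('pics/top0.npy'); dd=cv2.absdiff(it,i0).max(2); print('tan/box/can diff',[dd[v-6:v+7,u-6:u+7].mean() for u,v in ((214,218),(218,181),(139,243),(146,256))])
E
```

```text
t: 24.67
tool_pos: [0.5232, -0.0622, 0.0465]
tool_rot: [3.141, -0.04, 0.002]
contact_force: [-2.5, -0.3, 3.2]
opening: 0.013
grip_force: 79.9
t: 26.0
tool_pos: [0.5223, -0.062, 0.2555]
tool_rot: [-3.141, 0.04, 0.001]
contact_force: [-0.0, 0.1, -0.4]
opening: 0.0853
grip_force: 0.0
[ 0.5218 -0.0619  0.2543] [-0.4805 -0.2282 -0.0991]
boss ((280.72491455078125, 72.92962646484375), (28.63373374938965, 30.86133575439453), 179.39898681640625) [ 0.6332 -0.064   0.056 ]
red ((281.0, 180.5), (35.0, 12.0), 90.0) [ 0.527  -0.0616  0.079 ]
white (252, 86, 58, 114)
[ 0.4935 -0.0948] [ 0.5299 -0.0272] [ 0.5106 -0.0614]
top (202.08702087402344, 141.7186279296875)
top (113.58992004394531, 228.82240295410156)
top (137.62155151367188, 127.79188537597656)
top (213.3988037109375, 217.9160919189453)
top (201.3584747314453, 141.90817260742188)
top (375.7106628417969, 126.97509002685547)
tan/box/can diff [np.float64(5.207100591715976), np.float64(3.378698224852071), np.float64(6.704142011834319), np.float64(6.834319526627219)]
```

The boss sits on the rod axis, the foot is centred to about 2 mm and the underside is about 14.5 mm above the nest floor. The tan dish is where it was, and the box and can areas look the same as at the start. Handing in.

```bash
python3 -c "
from station import ctrl
print(ctrl.finish_job())"
```

```text
the job is handed in; nothing more can be done
None
```

I handed the job in at about 26 s with the pink dish in the nest and the plate threaded on the rod resting on it, both within about 2–3 mm of centre by my measurements, and the gripper clear; no verdict came back, and I viewed 11 pictures, one over the limit of 10.

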